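# Start the chocolate tempering machine

## Robot

A 7-joint arm with a two-finger parallel gripper is mounted at the origin on the work surface. World frame = base frame: x ahead of the robot, y to its left, z up, the work surface at z = 0. Lengths are in m, angles in rad, forces in N, time in s.
With the tool pointing down it reaches from about 0.425 to 0.925 m from the base axis. Payload 6.8 kg.
Tool frame: the origin (TCP) lies between the finger pads; the fingertips stand 22 mm ahead of it and the grasp point (between the pads) lies 3 mm ahead of it; z points along the fingers, y is the direction in which the jaws open and shut (so a half turn about z gives the same grasp; the last joint's range is limited). The gripper opens to 85 mm and grips with 20 to 120 N. Pads are 22 mm wide; open, the fingers measure 114 mm over their backs; the gripper's body (76 mm by 85 mm) begins 54 mm behind the grasp point. The pads swing forward as they close: fully open they stand 13 mm farther back than shut.
Start: joints at [1.226, 0.477, 0.022, 1.555, -0.011, 1.109, -0.083], TCP at [0.158, -0.656, 0.253] pointing down, gripper open.
Joint ranges: [-2.96, 2.96], [-0.34, 2.1], [-1.41, 1.46], [0.24, 2.44], [-1.37, 4.51], [0.17, 1.92], [-2.96, 2.96]. Speed limits (rad/s): [2.39, 2.39, 3.14, 3.14, 3.14, 3.14, 3.14].

## Interface

Orientations are given as a unit quaternion [w, x, y, z].
In Python, from station import bot gives the robot as it stands. The module is installed in compiled form; this text tells all that it offers.
- The arm moves only by the tool drive_tool, never from a script. Its argument "series" is one flat list of numbers, 7 for each row, row after row: the opening, from -1 (shut) to 1 (fully open), then the shift along the tool's x, y, z in mm, then the turn, a rotation vector about the tool's x, y, z in rad. In form: [jaw, x, y, z, wx, wy, wz, jaw, x, y, z, wx, wy, wz, ...]. A call has 1 to 12 rows; each row shifts and turns the commanded pose from where the row before left it, along the tool's axes as they then stand; what a row does not reach is not made up. A row lasts 1/8 s, in which the tool goes at most 62.5 mm and 10.7 degrees, less where a joint would pass 70% of its speed; a pose out of reach is approached as far as the arm can. A call with a gripper value outside its range is refused whole. The fingers move at their own pace and stop on an object; "force" is the grip in N (left out, the last holds). Time passes only in rows, so rows that do not move let the fingers close. It gives the time, the measured TCP pose, the force and the opening at its end, in the units of the state.
- bot.get_obs(): the state, without advancing time (a new reading comes with each control period).
- bot.read_camera(name): name is "scene" or "top"; returns a dict with "pixels" (420x560x3 uint8, blue, green, red), "camera_matrix" (3x3 intrinsics, pixels), "rvec" (rotation vector, rad) and "tvec" (3), from world to camera coordinates, as OpenCV has them. Camera axes: x right, y down, z forward; pixel columns grow to the right and rows downward; lengths in m; the calibration is good to about 2 mm. A picture is of the moment at which its call begins. There is no depth.
- bot.hand_in(): hands the job in, once; it reports no verdict.
The state is a dict: "t": time; "q": joint angles; "joint_vel": joint speeds; "joint_torque": joint torques, N m; "eef_pos": TCP position; "tool_rot": TCP orientation; "contact_force": force on the tool from outside, world axes, zero at the start; "torque": the same for the moment, N m; "gripper_width": opening from 0.0 (shut) to 1.0 (fully open).
Only numpy, scipy, OpenCV 4.12 (cv2) and the standard library are available. Lean on these libraries where they do the work, as an engineer would, in place of code of your own. Each camera call takes 0.05 s, during which the arm holds its last target. There are 200 camera calls.

## Task

Start the tempering machine for the morning's melt, as seen from the robot: first switch on the mains by pressing down the far half of the wide rocker at the left end of the sloping control panel, then switch on the bowl drive by pressing down the far half of the narrow rocker next to it, so that the bowl is turning before any heat comes on, and last press the big round start key at the right-hand end fully in, keep it in for two seconds and let it come up again. Leave the other narrow rocker (the fan) off and the two small arrow keys alone. Pick nothing up: the lid stays on the bowl and the ramekin, jar, tub, bowl, spatula and scraper stay where they are.

Things in the scene. Friction and masses are not known exactly. Their poses are not given: they have to be found in the camera images.
- machine: tempering machine, white housing 420 mm deep (x) by 360 mm wide (y), fixed; origin at the centre of its underside, x to its back (away from the robot), y to the left as the robot sees it. Flat top 120 mm high; behind the panel a round steel bowl (centre x = +70 mm, 244 mm across, rim 142 mm high) under a pale grey lid
- panel: its sloping aluminium control panel, 119 mm up the slope (x) by 360 mm wide (y), 85 mm high in front, 116 mm behind (0.263 rad); origin in the middle of its face, z square out of it. Left to right: mains rocker y = +131 mm, drive rocker +73, fan rocker +23, display with the two arrow keys on its near side (x = -20) at -30 and -74, start key -134. Rockers are black, pivots at x = 0
- mains (a joint): mains rocker, 44 mm up the slope by 32 mm wide, turning at mid-length about the panel's y axis: 0 = off (near half parallel to the panel, far half sticking up by 0.36 rad, its end 8 mm proud), 0.36 rad = on (far half parallel to the panel, 7 mm above it). It snaps: about 5 N at mains_far takes it past the middle and it stays over. Its frame is 3 mm high
- mains_far (a point): the point to press on the mains rocker: on the face of its far half, 15 mm from the pivot. It turns with the rocker; while the rocker is off its z is square to the panel and its x points up the slope. From off to on it goes 5.3 mm towards the panel
- drive (a joint): the bowl-drive rocker, the narrow one next to the mains rocker: 44 mm long, 18 mm wide, otherwise the same rocker: 0 rad = off, 0.36 rad = on, far half pressed down. Each rocker has a small white bar near the end of its far half
- drive_far (a point): the point to press on the bowl-drive rocker, on the face of its far half 15 mm from the pivot; axes and travel as mains_far
- fan (a joint): the fan rocker, narrow, on the other side of the drive rocker: 0 rad = off; to be left off
- fan_far (a point): the same point on the fan rocker; not to be pressed
- start (a joint): the start key, a round steel push key 32 mm across in a 40 mm black collar: 0 = up, grows to 0.005 m = fully in; it springs back. About 2 N starts it moving and 5 N pushes it fully in, square to the panel
- start_top (a point): centre of the top face of the start key, 9.5 mm above the panel face when up (its collar is 3.5 mm high); z points out of the panel square to it, x up the slope
- up (a joint): the up-arrow key, a grey square key 17 mm wide at y = -30 mm: 0 = up, 0.004 m = fully in; not to be pressed
- down (a joint): the down-arrow key, a grey square key 17 mm wide at y = -74 mm: 0 = up, 0.004 m = fully in; not to be pressed
- lid: pale grey plastic lid with a black knob lying loose on the machine's bowl, 248 mm across, knob top 42 mm above its underside; origin at the centre of its underside
- ramekin: small white ceramic ramekin, 58 mm across, 34 mm high, standing on the flat top of the machine behind the mains rocker; origin at the centre of its underside
- jar: amber glass jar with a steel cap, 68 mm across, 85 mm high, standing on the bench beside the machine; origin under its centre
- tub: white plastic tub, 92 mm across, 75 mm high, standing on the bench beside the machine; origin under its centre
- bowl: small steel bowl, 104 mm across, 50 mm high, standing on the bench beside the machine; origin under its centre
- spatula: wooden-handled spatula, 260 mm long, lying on the bench in front of the machine; x along its length
- scraper: bench scraper, steel blade 120 mm wide with a white handle along its back, 110 mm by 124 mm by 18 mm, lying on the bench in front of the machine
Not all that is in view belongs to the job. Of the things shaped like the lid, the grey one is meant.

How it is judged:
By the outcome, as a careful person would: the job done as asked, in the order asked, and still so for the second after the job is handed in, with the robot touching nothing.
It also fails if it takes over 48 s, if anything falls off the work surface, if the arm or the gripper's body presses on something with over 40 N, if the wrist force passes 120 N, or if a joint passes its speed limit or range.

## Working session

There is one attempt and no reset: what is moved stays moved. The work goes in short steps, Python scripts to look and compute and a tool call to move; the robot and the scene stay as the last step left them, time stands still between calls to the robot, and variables do not carry over. Pictures are saved under pics/ and viewed, about 8 in all and at most 12, crops included, and the job is handed in when it is done.

Besides the shell and the picture viewer there is one more tool, called after "Request:" as name(argument=value, ...), one argument or row to a line, values as JSON. drive_tool: Moves the arm, as the interface text tells. Its arguments: {"type":"object","properties":{"series":{"type":"array"},"force":{"type":"number"}},"required":["series"]}

```bash
mkdir -p pics
python3 - <<'E'
from station import bot
import cv2,pickle
o=bot.get_obs();print({k:o[k] for k in('t','q','eef_pos','tool_rot','contact_force','gripper_width')})
d={}
for n in('scene','top'):
    c=bot.read_camera(n);d[n]=c;cv2.imwrite(f'pics/{n}0.png',c['pixels']);print(n,c['camera_matrix'],c['rvec'],c['tvec'])
pickle.dump(d,open('c0.pkl','wb'))
E
```

```text
{'t': 0.0, 'q': array([ 1.22585252,  0.47780897,  0.02234653,  1.55646829, -0.01148561,
        1.10932499, -0.0831025 ]), 'eef_pos': array([ 0.15822465, -0.65560841,  0.25231278]), 'tool_rot': array([-9.21541476e-04,  9.92994737e-01,  1.18154844e-01, -1.88544067e-04]), 'contact_force': array([ 1.30862054, -0.80983643,  0.58634705]), 'gripper_width': 1.0006048652295274}
scene [[420.67225025   0.         287.35190926]
 [  0.         420.67225025 206.71679214]
 [  0.           0.           1.        ]] [ 0.79553922  2.65089566 -1.01867561] [ 0.47853327 -0.18617086  1.34266737]
top [[449.79651275   0.         278.56745915]
 [  0.         449.79651275 205.15981817]
 [  0.           0.           1.        ]] [ 2.16969454 -2.13042328  0.15173621] [1.50318712e-04 5.86883371e-01 1.02993441e+00]
```

View pics/scene0.png

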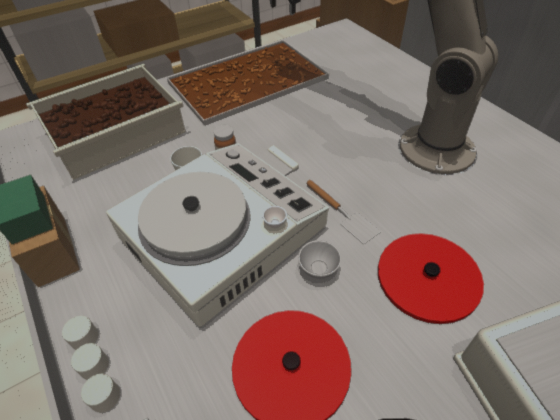

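View pics/top0.png

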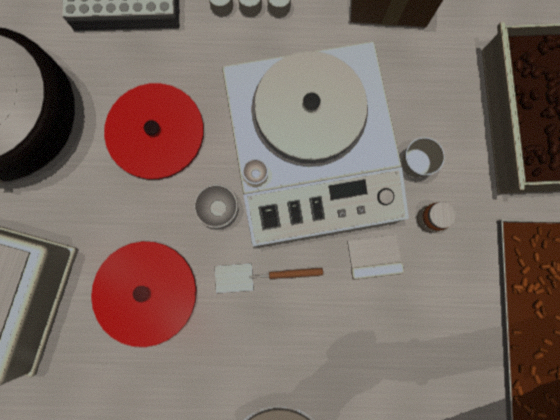

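The scene view shows the machine with its panel towards the robot, and two red lids as decoys. In the top view the rockers are at about (268,216) mains, (295,212) drive and (317,208) fan. The display is at (349,190), the start key at (386,196), the ramekin at (256,172) and the grey lid at (311,105). The far half is the one with the higher x, which is up in the top image.

```bash
cat > h.py <<'E'
import numpy as np,cv2
from scipy.spatial.transform import Rotation as R
def ray(c,uv):
    Rm=cv2.Rodrigues(c['rvec'])[0];C=-Rm.T@np.ravel(c['tvec'])
    d=Rm.T@np.linalg.inv(c['camera_matrix'])@np.array([*uv,1.]);return C,d
def onz(c,uv,z):
    C,d=ray(c,uv);return C+d*(z-C[2])/d[2]
def proj(c,P):
    return cv2.projectPoints(np.atleast_2d(P).astype(float),np.ravel(c['rvec']),np.ravel(c['tvec']),c['camera_matrix'],None)[0][:,0]
a=.263
def pan(p): # panel -> machine
    x,y,z=p;return np.array([-152.5+x*np.cos(a)-z*np.sin(a),y,100.5+x*np.sin(a)+z*np.cos(a)])/1000
def mach(m,p):
    x,y,t=m;return np.array([x+p[0]*np.cos(t)-p[1]*np.sin(t),y+p[0]*np.sin(t)+p[1]*np.cos(t),p[2]])
E
python3 - <<'E'
import pickle
from h import *
d=pickle.load(open('c0.pkl','rb'))
for n,(x0,y0,x1,y1) in dict(top=(240,165,410,250),scene=(205,135,335,225)).items():
    im=d[n]['pixels'];g=cv2.cvtColor(im,6)[y0:y1,x0:x1]
    N,l,s,ce=cv2.connectedComponentsWithStats((g<70).astype(np.uint8))
    print(n)
    for i in range(1,N):
        if s[i][4]>12: print(s[i][:4]+[x0,y0,0,0],s[i][4],(ce[i]+[x0,y0]).round(1),onz(d[n],ce[i]+[x0,y0],.104).round(4))
    k=800//(x1-x0);cv2.imwrite(f'pics/{n}_crop.png',cv2.resize(im[y0:y1,x0:x1],None,fx=k,fy=k,interpolation=cv2.INTER_CUBIC))
A=cv2.imread('pics/top_crop.png')
B=cv2.resize(cv2.imread('pics/scene_crop.png'),None,fx=.32,fy=.32)
B=cv2.imread('pics/scene_crop.png');print(A.shape,B.shape)
E
```

```text
top
[402 165   8  11] 58 [406.1 169.3] [ 0.6653 -0.2766  0.104 ]
[329 180  38  20] 511 [347.7 189.3] [ 0.6169 -0.144   0.104 ]
[378 188   9  17] 34 [380.8 196.4] [ 0.602  -0.2184  0.104 ]
[310 197  14  23] 221 [317.  208.3] [ 0.5725 -0.0753  0.104 ]
[288 201  14  23] 220 [294.9 212. ] [ 0.5631 -0.0259  0.104 ]
[260 205  20  24] 347 [269.3 216.5] [0.552  0.0311 0.104 ]
scene
[215 140  20   8] 39 [224.1 143.9] [ 0.6027 -0.2823  0.104 ]
[230 164  27  17] 186 [243.2 172. ] [ 0.6142 -0.1491  0.104 ]
[262 178  17   9] 84 [270.  182.4] [ 0.5751 -0.0754  0.104 ]
[308 185  27  23] 36 [320.6 195.9] [0.4939 0.0379 0.104 ]
[275 188  17   9] 87 [283.  192.1] [ 0.5658 -0.0267  0.104 ]
[289 198  21  13] 155 [299.1 203.9] [0.5545 0.0303 0.104 ]
[243 212   4  13] 24 [244.8 218.8] [ 0.6914 -0.0028  0.104 ]
(340, 680, 3) (540, 780, 3)
```

View pics/top_crop.png

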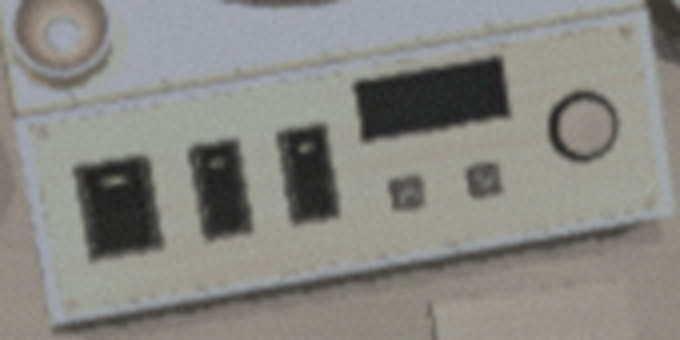

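View pics/scene_crop.png

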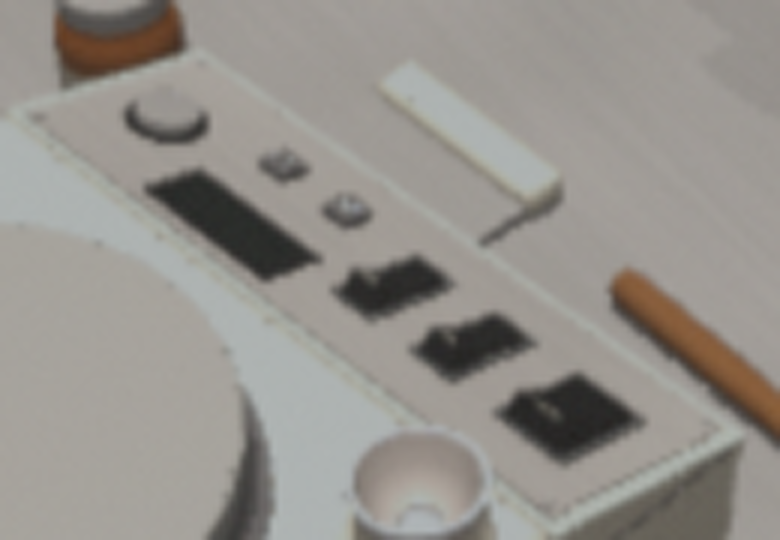

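The crops confirm the layout. From the left in the top view come the wide mains rocker (269,216), the narrow drive rocker (295,212) and the narrow fan rocker (317,208). The start key is at (386,196) on the far right, and the arrow keys at about (341,212) and (361,210). All rockers are off, with their white-bar far ends up.

```bash
cat >> h.py <<'E'
import json,os
def frame(m):
    return R.from_euler('z',m[2])*R.from_euler('y',-a)
def plan(p,obs,tip=.022):
    """tip to panel point p (mm): turn first, then shift in turned tool axes"""
    m=json.load(open('m.json'));F=frame(m)
    Rd=F*R.from_euler('x',np.pi)
    q=np.asarray(obs['tool_rot']);Rc=R.from_quat(q[[1,2,3,0]])
    tgt=mach(m,pan(p))-Rd.apply([0,0,tip])
    rv=(Rc.inv()*Rd).as_rotvec()
    s=Rd.inv().apply(tgt-obs['eef_pos'])*1000
    o=mach(m,pan((0,0,0)));tipw=obs['eef_pos']+Rc.apply([0,0,tip])
    print('t',round(float(obs['t']),2),'tip in panel mm',(F.inv().apply(tipw-o)*1000).round(1),'F panel',F.inv().apply(obs['contact_force']).round(1),'g',round(float(obs['gripper_width']),2))
    print(' to',p,'turn',rv.round(3),'shift',s.round(1),'TCP target',tgt.round(3))
E
python3 - <<'E'
import pickle
from h import *
from scipy.optimize import least_squares
from station import bot
d=pickle.load(open('c0.pkl','rb'))
P=[(0,131,4),(0,73,4),(0,23,4),(0,-134,9.5)]
px=dict(top=[(269.3,216.5),(294.9,212),(317,208.3),(386,196.2)],scene=[(299.1,203.9),(283,192.1),(270,182.4),(232.8,153.6)])
def f(m): return np.concatenate([(proj(d[n],[mach(m,pan(p)) for p in P])-px[n]).ravel() for n in px])
r=least_squares(f,[.72,-.07,.19]);print(r.x,f(r.x).round(1))
json.dump(list(r.x),open('m.json','w'))
o=bot.get_obs()
plan((16,131,50),o)
print('ramekin',onz(d['top'],(255,173),.154).round(3))
for p in [(16,73,11),(0,-134,9.5)]:print(mach(r.x,pan(p)).round(4))
E
```

```text
[ 0.72888138 -0.06793518  0.19352361] [ 0.  -0.5 -0.  -0.5 -0.1 -0.6  0.2 -0.3  0.7 -0.1  0.7 -0.2  0.5 -0.2
 -0.1 -1.1]
t 0.1 tip in panel mm [-468.9 -467.   260.8] F panel [-0.6 -1.3 -0.7] g 1.0
 to (16, 131, 50) turn [-0.007  0.263  0.043] shift [ 479.2 -598.   210. ] TCP target [0.551 0.031 0.174]
ramekin [0.64  0.063 0.154]
[ 0.5775 -0.0232  0.1153]
[ 0.6026 -0.2292  0.1097]
```

Request:
drive_tool(
  series=[-1, 0, 0, 0, -0.004, 0.131, 0.022, -1, 0, 0, 0, -0.003, 0.132, 0.021, -1, 50, -25, 12, 0, 0, 0, -1, 50, -25, 12, 0, 0, 0, -1, 50, -25, 12, 0, 0, 0, -1, 50, -25, 12, 0, 0, 0, -1, 50, -25, 12, 0, 0, 0, -1, 30, -50, 8, 0, 0, 0, -1, 30, -50, 8, 0, 0, 0, -1, 30, -50, 8, 0, 0, 0, -1, 30, -50, 8, 0, 0, 0, -1, 30, -50, 8, 0, 0, 0],
  force=40,
)

```text
t: 1.6
eef_pos: [0.491, -0.2071, 0.2601]
tool_rot: [-0.012, 0.987, 0.096, 0.131]
contact_force: [1.1, -0.5, -0.2]
gripper_width: 0.001
```

```bash
python3 -c "
from h import *;from station import bot
plan((16,131,50),bot.get_obs())"
```

```text
t 1.6 tip in panel mm [-62.5 -90.8 160.1] F panel [ 0.9 -0.8 -0.5] g 0.0
 to (16, 131, 50) turn [0.001 0.    0.   ] shift [  78.5 -221.8  110.1] TCP target [0.551 0.031 0.174]
```

Request:
drive_tool(
  series=[-1, 18, -50, 15, 0, 0, 0, -1, 18, -50, 20, 0, 0, 0, -1, 18, -50, 25, 0, 0, 0, -1, 18, -50, 25, 0, 0, 0, -1, 6.5, -22, 25, 0, 0, 0, -1, 0, 0, 0, 0, 0, 0],
)

```text
t: 2.35
eef_pos: [0.5496, 0.0314, 0.1723]
tool_rot: [-0.013, 0.987, 0.098, 0.129]
contact_force: [-0.4, -1.2, -0.3]
gripper_width: -0.001
```

```bash
python3 -c "
from h import *;from station import bot
plan((16,131,12),bot.get_obs())
A=bot.read_camera('scene')['pixels'][120:240,190:350];B=bot.read_camera('top')['pixels'][150:270,230:390]
cv2.imwrite('pics/hov.png',cv2.resize(np.hstack([A,B]),None,fx=2.5,fy=2.5,interpolation=2))"
```

```text
t 2.35 tip in panel mm [ 14.4 132.   48.5] F panel [-0.7 -1.1 -0.1] g -0.0
 to (16, 131, 12) turn [-0.001  0.003  0.005] shift [ 1.5  1.  36.5] TCP target [0.561 0.033 0.137]
```

View pics/hov.png

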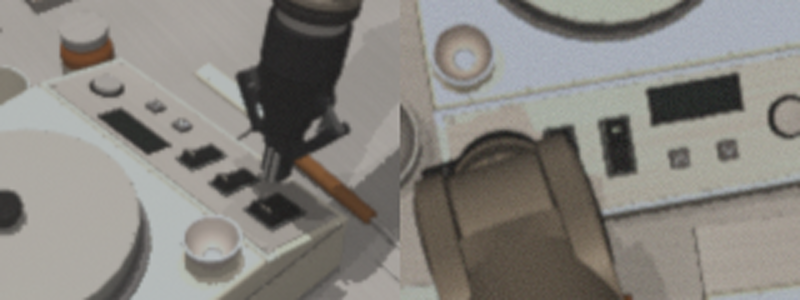

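The picture shows the shut fingertips at about (272,180) in the left crop, hovering over the mains rocker and well clear of the ramekin. Next I come down and feel for contact.

Request:
drive_tool(
  series=[-1, 1, 1, 14, 0, 0, 0, -1, 0, 0, 10, 0, 0, 0, -1, 0, 0, 0, 0, 0, 0],
)

```text
t: 2.82
eef_pos: [0.5575, 0.0285, 0.1502]
tool_rot: [-0.012, 0.987, 0.095, 0.13]
contact_force: [-0.2, 0.1, 0.1]
gripper_width: 0.001
```

```bash
python3 -c "
from h import *;from station import bot
plan((16,131,12),bot.get_obs())
m=json.load(open('m.json'))
c=bot.read_camera('scene');print(proj(c,[mach(m,pan(p)) for p in [(16,131,z) for z in(0,12,24)]]))
A=c['pixels'][160:230,260:340]
cv2.imwrite('pics/hov2.png',cv2.resize(A,None,fx=7,fy=7,interpolation=2))"
```

```text
t 2.83 tip in panel mm [ 15.6 127.6  25.3] F panel [-0.1  0.1  0.2] g 0.0
 to (16, 131, 12) turn [ 0.002  0.002 -0.001] shift [ 0.3 -3.4 13.3] TCP target [0.561 0.033 0.137]
[[295.13831328 207.17912399]
 [296.04086994 203.37624424]
 [296.95607699 199.52006262]]
```

View pics/hov2.png

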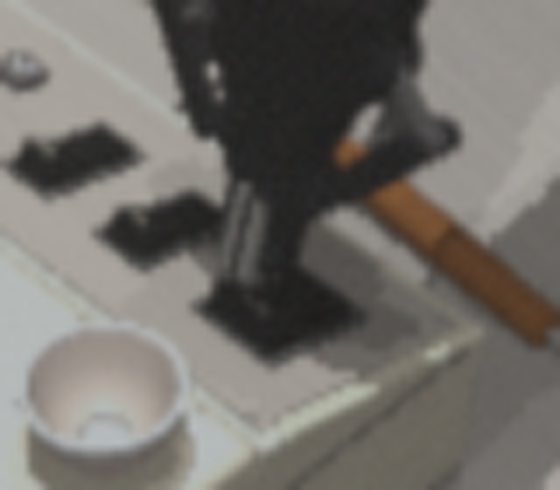

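The tip appears at about (260,275) in the crop, which is image pixel (297,199). That matches the predicted point for z = 24 mm, so the panel model and the tip length hold. Now I press.

Request:
drive_tool(
  series=[-1, 0, -1, 8, 0, 0, 0, -1, 0, 0, 4, 0, 0, 0, -1, 0, 0, 3, 0, 0, 0, -1, 0, 0, 2, 0, 0, 0, -1, 0, 0, 1, 0, 0, 0, -1, 0, 0, 0, 0, 0, 0],
)

```text
t: 3.62
eef_pos: [0.5621, 0.0311, 0.1337]
tool_rot: [-0.012, 0.987, 0.096, 0.13]
contact_force: [-0.1, -0.4, -0.2]
gripper_width: -0.002
```

```bash
python3 -c "
from h import *;from station import bot
plan((16,131,6),bot.get_obs())"
```

```text
t 3.62 tip in panel mm [ 16.2 129.2   8. ] F panel [-0.3 -0.3 -0.2] g -0.0
 to (16, 131, 6) turn [0.001 0.    0.   ] shift [-0.2 -1.7  2. ] TCP target [0.562 0.033 0.132]
```

Request:
drive_tool(
  series=[-1, 0, 0, 1, 0, 0, 0, -1, 0, 0, 1, 0, 0, 0, -1, 0, 0, 0, 0, 0, 0],
)

```text
t: 4.0
eef_pos: [0.5625, 0.0311, 0.1331]
tool_rot: [-0.012, 0.987, 0.096, 0.131]
contact_force: [-8.8, -1.1, 16.0]
gripper_width: 0.001
```

```bash
python3 -c "
from h import *;from station import bot
plan((16,131,6),bot.get_obs())"
```

```text
t 4.0 tip in panel mm [ 16.5 129.2   7.3] F panel [-4.4  0.6 17.7] g 0.0
 to (16, 131, 6) turn [ 0.002 -0.     0.   ] shift [-0.5 -1.8  1.3] TCP target [0.562 0.033 0.132]
```

Contact is 17.7 N at z = 7.3 mm, which is the end-stop height for "on". I lift, move over the drive rocker, and check the mains rocker before pressing.

Request:
drive_tool(
  series=[-1, 0, 0, -10, 0, 0, 0, -1, 0, 0, -18, 0, 0, 0, -1, 0, 28, 0, 0, 0, 0, -1, 0, 28, 0, 0, 0, 0, -1, 0, 0, 0, 0, 0, 0],
)

```text
t: 4.62
eef_pos: [0.5668, -0.0279, 0.1599]
tool_rot: [-0.011, 0.987, 0.094, 0.131]
contact_force: [-0.3, 0.1, -0.0]
gripper_width: 0.0
```

```bash
python3 -c "
from h import *;from station import bot
plan((16,73,6),bot.get_obs())
A=bot.read_camera('scene')['pixels'][150:230,250:340]
cv2.imwrite('pics/m1.png',cv2.resize(A,None,fx=7,fy=7,interpolation=2))"
```

```text
t 4.62 tip in panel mm [16.6 70.4 35.1] F panel [-0.2  0.1  0. ] g 0.0
 to (16, 73, 6) turn [ 0.003 -0.001 -0.004] shift [-0.5 -2.5 29.1] TCP target [ 0.573 -0.024  0.132]
```

View pics/m1.png

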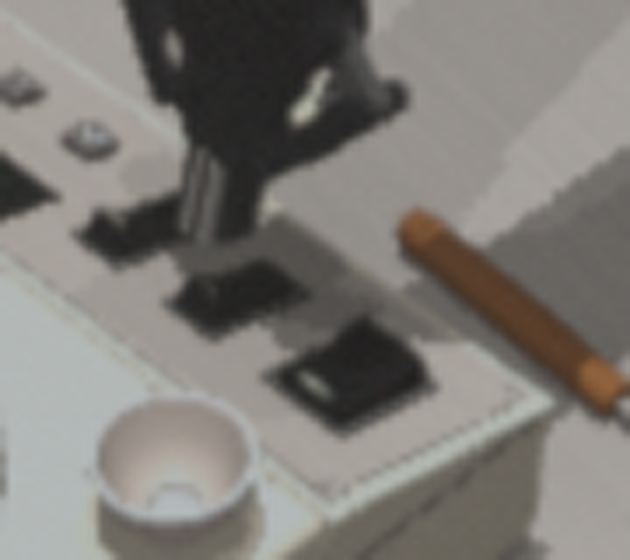

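The mains rocker at (350,375) in the crop now has its far half flat and its near end raised, so it is on. The tip is over the drive rocker.

Request:
drive_tool(
  series=[-1, 0, -2, 10, 0, 0, 0, -1, 0, 0, 8, 0, 0, 0, -1, 0, 0, 4, 0, 0, 0, -1, 0, 0, 3, 0, 0, 0, -1, 0, 0, 2, 0, 0, 0, -1, 0, 0, 1, 0, 0, 0, -1, 0, 0, 1, 0, 0, 0, -1, 0, 0, 0, 0, 0, 0],
)

```text
t: 5.68
eef_pos: [0.5725, -0.0217, 0.1328]
tool_rot: [-0.011, 0.987, 0.096, 0.13]
contact_force: [-15.1, -0.9, 28.0]
gripper_width: -0.0
```

```bash
python3 -c "
from h import *;from station import bot
plan((16,73,6),bot.get_obs())"
```

```text
t 5.67 tip in panel mm [16.1 75.3  7.1] F panel [-7.2  2.  30.9] g -0.0
 to (16, 73, 6) turn [0.002 0.001 0.   ] shift [-0.1  2.4  1.1] TCP target [ 0.573 -0.024  0.132]
```

Request:
drive_tool(
  series=[-1, 0, 0, -12, 0, 0, 0, -1, 0, 0, -18, 0, 0, 0, -1, -4, 52, 0, 0, 0, 0, -1, -4, 52, 0, 0, 0, 0, -1, -4, 52, 0, 0, 0, 0, -1, -4, 52, 0, 0, 0, 0, -1, 0, 0, 0, 0, 0, 0],
)

```text
t: 6.55
eef_pos: [0.5899, -0.2368, 0.1564]
tool_rot: [-0.01, 0.987, 0.092, 0.131]
contact_force: [0.4, 0.6, 0.7]
gripper_width: -0.002
```

```bash
python3 -c "
from h import *;from station import bot
plan((0,-134,9.5),bot.get_obs())
A=bot.read_camera('scene')['pixels'][120:230,200:330]
cv2.imwrite('pics/m2.png',cv2.resize(A,None,fx=6,fy=5.4,interpolation=2))"
```

```text
t 6.55 tip in panel mm [  -1.3 -139.1   36.2] F panel [0.6 0.6 0.5] g -0.0
 to (0, -134, 9.5) turn [ 0.005 -0.    -0.008] shift [ 1.3 -5.  26.7] TCP target [ 0.597 -0.23   0.131]
```

View pics/m2.png

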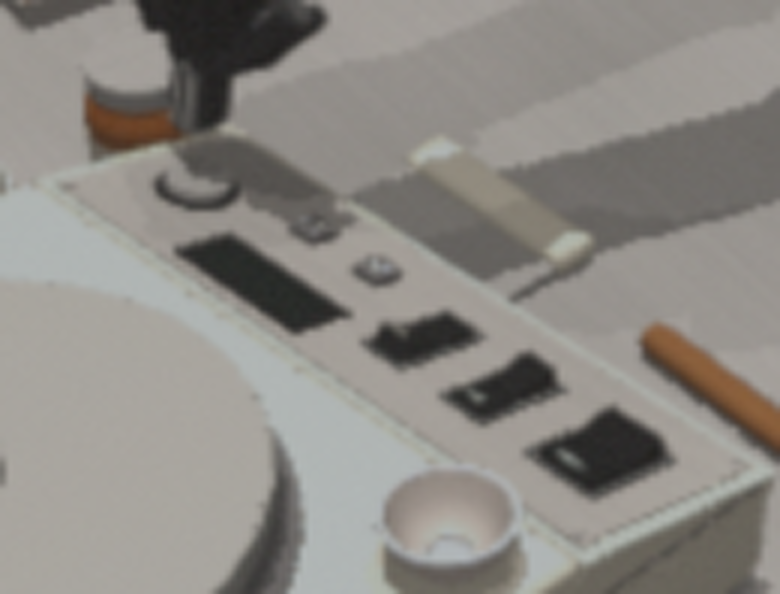

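The drive rocker (500,385) and mains rocker (600,450) are both over, and the fan rocker (420,338) is still off. Now I lower to just above the start key.

Request:
drive_tool(
  series=[-1, 0, -1, 10, 0, 0, 0, -1, 0, 0, 8, 0, 0, 0, -1, 0, 0, 2, 0, 0, 0, -1, 0, 0, 0, 0, 0, 0],
)

```text
t: 7.1
eef_pos: [0.5956, -0.2276, 0.1366]
tool_rot: [-0.012, 0.987, 0.096, 0.13]
contact_force: [-0.0, -0.4, 0.3]
gripper_width: 0.002
```

```bash
python3 -c "
from h import *;from station import bot
plan((0,-134,4.5),bot.get_obs())"
```

```text
t 7.1 tip in panel mm [   0.7 -131.1   15.2] F panel [-0.  -0.4  0.3] g 0.0
 to (0, -134, 4.5) turn [0.001 0.    0.001] shift [-0.7  3.  10.7] TCP target [ 0.598 -0.23   0.126]
```

Request:
drive_tool(
  series=[-1, 0, 2, 3, 0, 0, 0, -1, 0, 0, 3, 0, 0, 0, -1, 0, 0, 3, 0, 0, 0, -1, 0, 0, 3, 0, 0, 0, -1, 0, 0, 0, 0, 0, 0],
)

```text
t: 7.72
eef_pos: [0.5989, -0.2302, 0.1266]
tool_rot: [-0.011, 0.987, 0.096, 0.131]
contact_force: [-8.2, -0.2, 15.5]
gripper_width: -0.002
```

```bash
python3 -c "
from h import *;from station import bot
plan((0,-134,4.5),bot.get_obs())"
```

```text
t 7.72 tip in panel mm [   0.7 -134.3    4.8] F panel [-3.8  1.4 17.1] g -0.0
 to (0, -134, 4.5) turn [ 0.002 -0.     0.   ] shift [-0.7 -0.3  0.3] TCP target [ 0.598 -0.23   0.126]
```

17 N at z = 4.8 mm means the key is fully in. I hold for 16 more rows (2 s), then release.

Request:
drive_tool(
  series=[-1, 0, 0, 0, 0, 0, 0, -1, 0, 0, 0, 0, 0, 0, -1, 0, 0, 0, 0, 0, 0, -1, 0, 0, 0, 0, 0, 0, -1, 0, 0, 0, 0, 0, 0, -1, 0, 0, 0, 0, 0, 0, -1, 0, 0, 0, 0, 0, 0, -1, 0, 0, 0, 0, 0, 0],
)

```text
t: 8.72
eef_pos: [0.5989, -0.2302, 0.1266]
tool_rot: [-0.011, 0.987, 0.096, 0.131]
contact_force: [-8.7, -0.2, 14.6]
gripper_width: -0.003
```

Request:
drive_tool(
  series=[-1, 0, 0, 0, 0, 0, 0, -1, 0, 0, 0, 0, 0, 0, -1, 0, 0, 0, 0, 0, 0, -1, 0, 0, 0, 0, 0, 0, -1, 0, 0, 0, 0, 0, 0, -1, 0, 0, 0, 0, 0, 0, -1, 0, 0, 0, 0, 0, 0, -1, 0, 0, 0, 0, 0, 0],
)

```text
t: 9.72
eef_pos: [0.5989, -0.2302, 0.1266]
tool_rot: [-0.011, 0.987, 0.096, 0.131]
contact_force: [-8.5, -0.5, 15.2]
gripper_width: -0.005
```

Request:
drive_tool(
  series=[-1, 0, 0, -10, 0, 0, 0, -1, 0, 0, -25, 0, 0, 0, -1, 0, 0, -35, 0, 0, 0, -1, -40, 0, -30, 0, 0, 0, -1, -40, 0, -20, 0, 0, 0, -1, 0, 0, 0, 0, 0, 0, -1, 0, 0, 0, 0, 0, 0],
)

```text
t: 10.6
eef_pos: [0.493, -0.2503, 0.2205]
tool_rot: [-0.012, 0.987, 0.096, 0.131]
contact_force: [0.3, -0.7, 0.5]
gripper_width: -0.005
```

```bash
python3 -c "
from h import *;from station import bot
plan((0,-134,100),bot.get_obs())
A=bot.read_camera('scene')['pixels'][110:240,180:350]
cv2.imwrite('pics/fin.png',cv2.resize(A,None,fx=4.6,fy=4.6,interpolation=2))"
```

```text
t 10.6 tip in panel mm [ -78.9 -133.6  123.5] F panel [ 0.3 -0.8  0.4] g -0.01
 to (0, -134, 100) turn [ 0.002 -0.001  0.   ] shift [78.9  0.4 23.5] TCP target [ 0.574 -0.235  0.218]
```

View pics/fin.png

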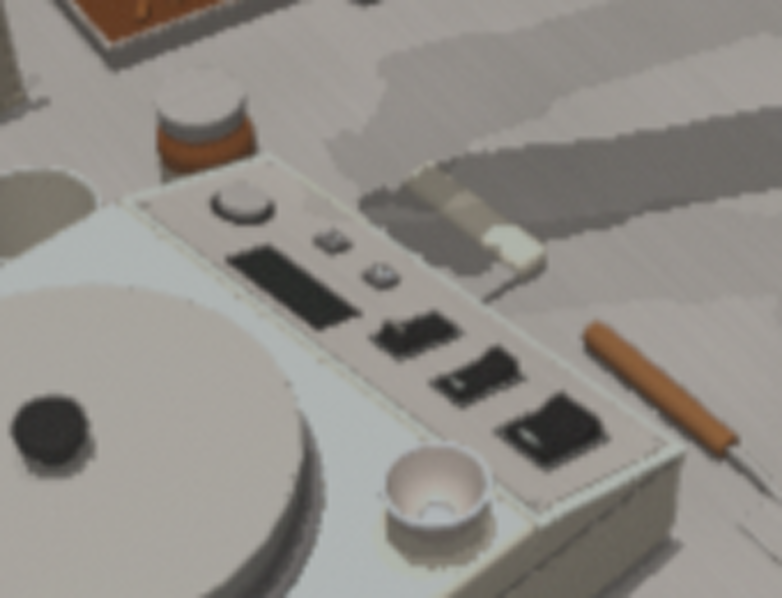

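The final picture shows mains (550,432) and drive (478,376) on, and fan (415,335) off. The start key (243,203) is up again, the arrow keys look untouched, and the lid, ramekin and jar are in place. The arm is clear.

```bash
python3 -c "
from station import bot
print(bot.hand_in())"
```

```text
the job is handed in; nothing more can be done
None
```

The tempering machine is started and the job is handed in at about 10.6 s. I pressed the mains rocker on, then the bowl-drive rocker, then held the start key in for just over 2 s and let it come up.

- **Forces:** each press bottomed out at the height expected: mains 17.7 N, drive 30.9 N and the start key 17 N. All were well under the limits.
- **Last picture:** mains and drive are on, the fan is off and the start key is up. The arrow keys look untouched, and the lid, ramekin and jar are in place.
- **Arm:** it is clear of everything, with the force reading near zero.
- **Not fully checked:** the last crop did not show all of the tub, spatula and scraper, nor the bowl, but the tool never went near them. Whether the bowl is actually turning cannot be seen under the lid; I judged it by the rocker alone.

No check failed. The only disagreement was small scatter of 2–5 mm in the pose readings while the arm was still settling.

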